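# Slide a sample tube under the spring-closed hood of a bench tube reader

## Robot

A 7-joint arm with a two-finger parallel gripper is mounted at the origin on a cart in front of the work surface, level with it; the furniture and walls round the work are solid. World frame = base frame: x ahead of the robot, y to its left, z up, the work surface at z = 0. Lengths are in m, angles in rad, forces in N, time in s.
With the tool pointing down it reaches from about 0.35 to 0.9 m from the base axis. Payload 8.1 kg.
Tool frame: the origin (TCP) lies midway between the tips of the shut fingers; the grasp point (between the pads) lies 19 mm behind it; z points along the fingers, y is the line along which they close (so a half turn about z gives the same grasp; the last joint's range is limited). The gripper opens to 92 mm and grips with 3 to 60 N. Pads are 19 mm wide; open, the fingers measure 130 mm over their backs; the gripper's body (75 mm by 190 mm) begins 47 mm behind the grasp point.
Start: joints at [-1.441, 0.434, 0.025, 1.573, -0.012, 1.134, -0.075], TCP at [0.144, 0.608, 0.227] pointing down, gripper open.
Joint ranges: [-2.62, 2.62], [-0.44, 2.09], [-1.27, 1.32], [0.08, 2.57], [-1.32, 4.46], [0.12, 2], [-2.74, 2.74]. Speed limits (rad/s): [2.22, 2.22, 3.01, 3.01, 3.14, 3.14, 3.14].

## Interface

Orientations are given as a rotation vector (axis times angle).
In Python, from cell import observe, get_image, camera_model, sign_off, recognise, silhouettes gives the robot as it stands.
- The arm moves only by the tool apply_moves, never from a script. Its argument "motion" is a list of rows, each an object of numbers: "x", "y", "z": the shift along the world's x, y, z in cm; "yaw": the turn about the world's z in degrees; "hand": the opening, from -1 (shut) to 1 (fully open), so that 0 is half open. In form: [{"x": .., "y": .., "z": .., "yaw": .., "hand": ..}, ...]. A call has 1 to 10 rows; each row is the pose to reach, as a shift and turn from the pose commanded when the call began; what a row does not reach only later rows make up. A row lasts 1/8 s, in which the tool goes at most 62.5 mm and 10.7 degrees, less where a joint would pass 70% of its speed; a pose out of reach is approached as far as the arm can. A call with a gripper value outside its range is refused whole. The fingers move at their own pace and stop on an object; "newtons" is the grip in N (left out, the last holds). Time passes only in rows, so rows that repeat a pose let the fingers close. It gives the time, the measured TCP pose, the force, the opening and the grip force at its end, in the units of the state.
- observe(): the state, without advancing time (a new reading comes with each control period).
- get_image(name): name is "scene" or "top" or "wrist"; returns the picture (400x640x3 uint8, blue, green, red); there is no depth.
- camera_model(name): a dict with "camera_matrix" (3x3 intrinsics, pixels), "T" (4x4, takes a point from camera to world coordinates). Camera axes: x right, y up, looking along -z (the intrinsics and any distortion apply to the point x, -y, -z); pixel columns grow to the right and rows downward; lengths in m; the calibration is good to about 2 mm. A picture is of the moment at which its call begins: read the wrist's pose just before it. camera_model takes no time and is no camera call; for the wrist camera it gives the pose at the moment of the call.
- sign_off(): hands the job in; it is judged then, once.
Trained networks look in the newest picture that a camera, given by its name, has taken for a name from the list of things; names that differ only in an ending like _2 or _b are one class to them, and where a whole thing is asked for, a point or a joint stands for the part that bears it (a point fixed in the world has none). Each returns a list of dicts, best first, with "p" (0 to 1); they miss things now and then, are a little off and sometimes report something else, mostly with a low value. They report only what shows in the picture. A call takes as long as a camera call.
- recognise(query, camera): "rect" ([left, top, right, bottom] in pixels, round what is visible of it).
- silhouettes(query, camera): "mask" (400x640 bool, what is visible of it) and "rect" ([left, top, right, bottom] in pixels, round what is visible of it).
The state is a dict: "clock": time; "joints": joint angles; "dq": joint speeds; "joint_efforts": joint torques, N m; "position": TCP position; "ee_rot": TCP orientation; "force": force on the tool from outside, world axes, zero at the start; "ft_torque": the same for the moment, N m; "width": opening from 0.0 (shut) to 1.0 (fully open); "gripper_force": force on a finger pad.
Only numpy, scipy, OpenCV 4.12 (cv2) and the standard library are available. Lean on these libraries where they do the work, as an engineer would, in place of code of your own. Each camera call takes 0.05 s, during which the arm holds its last target. There are 200 camera calls.

## Task

Load the tube that lies in the open cradle of the bench tube reader. Press the reader's press plate down with one fingertip and keep it down, so that the spring-closed hood stands up clear of the well, while the other fingertip gently pushes the tube by its cap end along the cradle and under the hood until it rests fully home against the stop at the far end of the well. Then let go so that the hood springs shut over the tube; the tube is only pushed, never gripped or lifted, and the other things on the bench are left where they are.

Things in the scene. Friction and masses are not known exactly. Their poses are not given: they have to be found in the camera images.
- reader: white bench tube reader, fixed: base plate 300 x 78 mm carries a straight open cradle (x -162 to 0 mm) that leads into a well (x 0 to 125 mm); a housing 66 mm high stands at x 131 to 165 mm. Origin: at bench height under the middle of the well's mouth. x: the way the tube is pushed; y: from the cradle to the hinge rod; z up. All coordinates below are in this frame.
- well_mouth (a point): centre of the well's mouth (x 0, y 0, z 18 mm). Cradle and well have one flat floor at z 8 mm and are 23 mm wide inside, walls 2.5 mm thick. The cradle's walls reach only z 17 mm, the well's z 27 mm; but the well's wall on the -y side stays at z 17 mm for the first 15 mm, so that a finger can follow the cap into the mouth. Base plate top z 8 mm.
- well_stop (a point): stop at the far end of the well, on its face (x 125 mm, y 0, z 18 mm): here the tube's tip comes to rest, 59 mm past the tube's middle; its cap end is then 7 mm inside the mouth.
- tube_mid (a point): middle of the sample tube, on its axis: translucent screw-cap tube 118 mm long, body 16 mm and cap 20 mm thick, 18 to 31 g, lying in the cradle along x, conical tip towards the well, flat cap end 59 mm behind this point (towards -x), cap top at z 28 mm. It starts wholly outside the well; fully home this point is at x 66 mm.
- hood (a joint): hood angle in rad, 0 shut, 1.65 fully open; a spring shuts it. Shut, the grey hood covers the well (x 0 to 130 mm, y -17 to 15 mm, top z 33 mm) and its front apron (x 0 to 2.5 mm) closes the mouth down to z 13 mm. It opens up and over towards +y; from 1.5 rad on it stands upright at y above 7 mm, up to z 70 mm, and leaves room for a finger in the mouth.
- hinge_rod (a point): point on the hinge rod's axis above the mouth's plane (x 0, y 24 mm, z 29 mm). The 6 mm rod runs along x over the whole reader; hood, rod and press plate turn as one part. Fixed bearing blocks 12 mm wide, up to z 35 mm, hold it at x -146 to -138, 20 to 28 and 121 to 129 mm.
- press_plate (a point): middle of the outer edge of the press plate: flat steel plate along x (x -160 to 16 mm), reaching from 8 to 26 mm from the hinge rod's axis on the side away from the cradle, edge rolled 6 mm thick. Shut, it slopes up and the edge is at y 40, z 49 mm; pressed down it turns with the hood: edge y 50, z 27 mm at 1.0 rad, y 44, z 12 mm at 1.60 rad. Needs 3 to 8 N; a fingertip slides along it.
- timer: bystander: white bench timer, 66 x 66 x 20 mm, loose; origin at the centre of its underside
- dish: bystander: round dish with lid, 90 mm across, 13 mm high, loose; origin at the centre of its underside
- forceps: bystander: steel forceps, 130 mm long, 18 mm wide, 10 mm high, loose; origin at the centre of the underside

How it is judged:
On the way, in this order (a step that is already met when the one before it is completed fails the run):
1. a fingertip holds the hood up by the press plate while the tube is still outside the well (value of joint hood above 1.3 rad and contact force between the fingers and hood above 0.3 N and x of tube_mid in the frame of reader below -0.04 m), for 0.1 s.
2. the tube is half under the raised hood, which a finger still holds up (value of joint hood above 1.3 rad and contact force between the fingers and hood above 0.3 N and x of tube_mid in the frame of reader between -0.01 and 0.04 m), for 0.1 s.
3. the tube is home against the stop while a finger still holds the hood up (value of joint hood above 1.2 rad and contact force between the fingers and hood above 0.3 N and x of tube_mid in the frame of reader above 0.062 m), for 0.1 s.
At the end, for the whole second after the job is handed in: The tube lies in the well within about 4 mm of the stop and at rest, and the hood is shut over it (within 0.06 rad) (x of tube_mid in the frame of reader between 0.0615 and 0.069 m and y of tube_mid in the frame of reader between -0.006 and 0.006 m and z of tube_mid in the frame of reader below 0.022 m and value of joint hood below 0.06 rad and linear speed of sample_tube below 0.01 m/s); the robot touches nothing.
It fails at once if the tube is lifted out of the cradle (z of tube_mid in the frame of reader above 0.03 m).
It fails at once if the tube is rammed against the stop (contact force between sample_tube and reader above 40 N).
It fails at once if the timer is disturbed (distance of timer from where it was at the start of the episode above 0.015 m).
It fails at once if the dish is disturbed (distance of dish from where it was at the start of the episode above 0.015 m).
It fails at once if the forceps are disturbed (distance of forceps from where it was at the start of the episode above 0.015 m).
It also fails if it takes over 48 s, if anything falls off the work surface, if the arm or the gripper's body presses on something with over 40 N, if the wrist force passes 120 N, or if a joint passes its speed limit or range.

## Working session

There is one attempt and no reset: what is moved stays moved. The work goes in short steps, Python scripts to look and compute and a tool call to move; the robot and the scene stay as the last step left them, time stands still between calls to the robot, and variables do not carry over. Pictures are saved under pics/ and viewed, at most 10 in all, crops included, and the job is handed in when it is done.

Besides the shell and the picture viewer there is one more tool, called after "Request:" as a command line: name --argument value ..., lists and objects as JSON in quotes. apply_moves: Moves the arm, as the interface text tells. Its arguments: {"type":"object","properties":{"motion":{"type":"array","items":{"type":"object","properties":{"x":{"type":"number"},"y":{"type":"number"},"z":{"type":"number"},"yaw":{"type":"number"},"hand":{"type":"number"}}}},"newtons":{"type":"number"}},"required":["motion"]}

```bash
mkdir -p pics; cat > h.py <<'E'
import numpy as np,cv2
from cell import *
def ray(cam,uv):
    m=camera_model(cam);K=np.array(m["camera_matrix"]);T=np.array(m["T"])
    d=np.linalg.inv(K)@[uv[0],uv[1],1];d=np.array([d[0],-d[1],-d[2]])
    return T[:3,3],T[:3,:3]@d
def onz(cam,uv,z):
    o,d=ray(cam,uv);return o+d*(z-o[2])/d[2]
def proj(cam,P):
    m=camera_model(cam);K=np.array(m["camera_matrix"]);T=np.linalg.inv(np.array(m["T"]))
    p=T[:3,:3]@np.array(P)+T[:3,3];q=K@[p[0],-p[1],-p[2]];return q[:2]/q[2]
E
python3 - <<'E'
from h import *
print(observe())
for c in ("scene","top"):
    cv2.imwrite(f"pics/{c}0.png",get_image(c)); print(camera_model(c))
    for q in ("reader","tube_mid","hood","press_plate","timer","dish","forceps"):
        print(c,q,[(r["rect"],round(r["p"],2)) for r in recognise(q,c)[:2]])
E
```

```text
{'clock': 0.0, 'joints': array([-1.44059887,  0.43524207,  0.02501904,  1.57409521, -0.01161338,
        1.1339958 , -0.07507227]), 'dq': array([-0.00119094, -0.00052001, -0.00115756,  0.00020719, -0.00093202,
       -0.00098839, -0.00019648]), 'joint_efforts': array([ 2.52865184e-04, -6.67841935e+01,  9.85755399e-01, -3.14456964e+01,
       -6.02621608e-02,  4.28650528e-02,  1.32721516e-04]), 'position': array([0.14414761, 0.60762527, 0.22593438]), 'ee_rot': array([-3.64987894e-01, -3.12028417e+00,  2.50490171e-03]), 'force': array([-0.34849371, -0.2072197 , -0.26450007]), 'ft_torque': array([-0.03016433,  0.03911052, -0.01162698]), 'gripper_force': 0.0, 'width': 0.9998480630772131}
{'camera_matrix': array([[480.867329  ,   0.        , 327.06670606],
       [  0.        , 480.867329  , 197.40557946],
       [  0.        ,   0.        ,   1.        ]]), 'T': array([[ 0.57184543,  0.4848043 , -0.66178364,  0.00208983],
       [-0.82031414,  0.34657803, -0.45493777, -0.58754193],
       [ 0.00880388,  0.80302457,  0.59588089,  0.58526773],
       [ 0.        ,  0.        ,  0.        ,
[... 534 characters left out ...]
 [  0.        , 365.61974119, 202.32388701],
       [  0.        ,   0.        ,   1.        ]]), 'T': array([[ 0.01163198,  0.99221302, -0.12400816,  0.44575469],
       [-0.99964844,  0.01449398,  0.02220199, -0.18362365],
       [ 0.02382647,  0.12370631,  0.99203279,  0.90725374],
       [ 0.        ,  0.        ,  0.        ,  1.        ]])}
top reader [([295.5, 145.9, 339.5, 285.5], 0.72)]
top tube_mid [([314.7, 219.8, 324.7, 265.5], 0.68)]
top hood [([299.3, 165.6, 330.8, 284.6], 0.89)]
top press_plate [([301.9, 165.0, 330.8, 283.0], 0.67)]
top timer [([372.4, 239.4, 404.4, 270.0], 0.8)]
top dish [([237.3, 133.3, 270.7, 172.2], 0.92)]
top forceps [([314.5, 221.6, 325.3, 264.2], 0.22)]
```

View pics/top0.png

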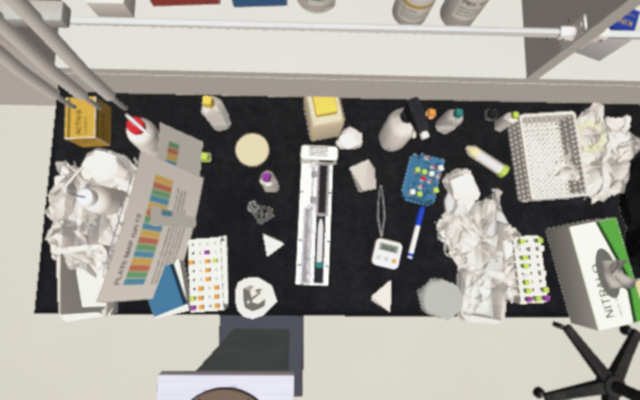

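View pics/scene0.png

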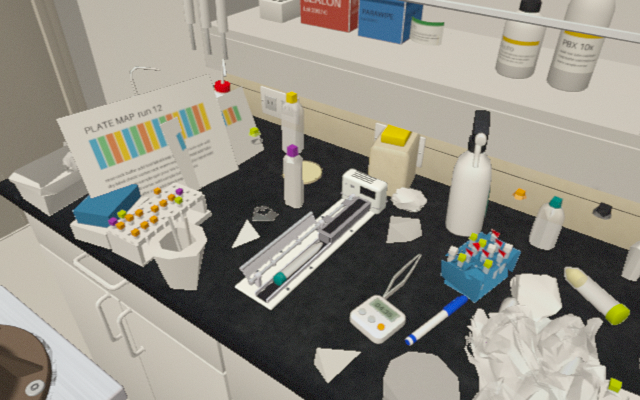

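Top view: the reader spans rows 145–285 around column 317, pointing away from the robot (world +x). The tube (teal cap near (319,265)) is in the right-hand channel, with the press plate on the left (+y). In the scene view the hood is shut and the teal cap is at (279,280).

```bash
python3 - <<'E'
from h import *
im=get_image("top");print(observe()["clock"])
for uv,z in [((319.7,242.6),.018),((319.5,265.3),.018),((319.5,219.8),.018),((296,285),.008),((329,285),.008),((301,146),.066),((338,146),.066)]: print(uv,onz("top",uv,z).round(4))
c=cv2.resize(im[135:295,275:365],None,fx=6,fy=3.7,interpolation=cv2.INTER_CUBIC)
s=get_image("scene")[165:315,230:395]
c=cv2.resize(im[135:295,285:355],None,fx=3.7,fy=3.7,interpolation=cv2.INTER_CUBIC)
s=cv2.resize(s,None,fx=3.2,fy=3.2,interpolation=cv2.INTER_CUBIC)
o=np.zeros((592,c.shape[1]+s.shape[1],3),np.uint8);o[:c.shape[0],:c.shape[1]]=c;o[:s.shape[0],c.shape[1]:]=s
cv2.imwrite("pics/crop1.png",o);print(o.shape)
E
```

```text
0.85
(319.7, 242.6) [ 0.4589 -0.2177  0.018 ]
(319.5, 265.3) [ 0.4047 -0.2178  0.018 ]
(319.5, 219.8) [ 0.5142 -0.2167  0.018 ]
(296, 285) [ 0.3569 -0.162   0.008 ]
(329, 285) [ 0.3576 -0.2416  0.008 ]
(301, 146) [ 0.6846 -0.1694  0.066 ]
(338, 146) [ 0.6862 -0.257   0.066 ]
(592, 787, 3)
```

View pics/crop1.png

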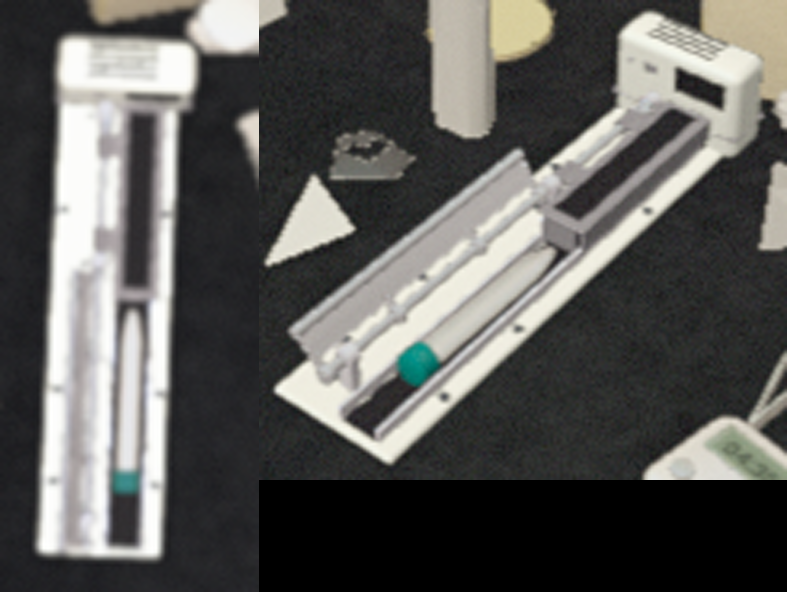

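Request:
apply_moves --motion '[{"x": 4,"y": -4,"z": 2,"hand": 1},{"x": 9,"y": -7,"z": 4},{"x": 14,"y": -10,"z": 6,"yaw": 4},{"x": 19,"y": -14,"z": 8,"yaw": 8},{"x": 23,"y": -18.5,"z": 8,"yaw": 11.4},{"x": 26,"y": -24,"z": 8,"yaw": 11.4},{"x": 28,"y": -29.5,"z": 8,"yaw": 11.4},{"x": 29,"y": -35.5,"z": 8,"yaw": 11.4},{"x": 29,"y": -41.5,"z": 8,"yaw": 11.4},{"x": 29,"y": -47.5,"z": 8,"yaw": 11.4}]'

```text
schema error: expected keys x, y, z, yaw, hand
```

Request:
apply_moves --motion '[{"x": -0.5,"y": -6},{"x": -1,"y": -12},{"x": -1.5,"y": -18},{"x": -2,"y": -24},{"x": -2,"y": -30},{"x": -2,"y": -32,"z": -3},{"x": -2,"y": -32,"z": -6}]'

```text
schema error: expected keys x, y, z, yaw, hand
```

```bash
python3 - <<'E'
from h import *
from scipy.spatial.transform import Rotation as R
s=observe();print(s["clock"],s["position"],R.from_rotvec(s["ee_rot"]).as_matrix().round(4),s["width"])
print(camera_model("wrist"))
cv2.imwrite("pics/w1.png",get_image("wrist"))
for q in ("tube_mid","hood","reader"): print(q,[(r["rect"],round(r["p"],2)) for r in recognise(q,"wrist")[:2]])
E
```

```text
0.9 [0.14421416 0.60815872 0.22676535] [[-9.730e-01  2.308e-01  0.000e+00]
 [ 2.308e-01  9.730e-01  1.000e-04]
 [-0.000e+00  1.000e-04 -1.000e+00]] 0.9975983258423557
{'camera_matrix': array([[276.31049612,   0.        , 317.97247538],
       [  0.        , 276.31049612, 194.4113613 ],
       [  0.        ,   0.        ,   1.        ]]), 'T': array([[ 0.23181781, -0.93618157, -0.2642434 ,  0.07295156],
       [ 0.97275825,  0.22348415,  0.06161344,  0.62509108],
       [ 0.00137285, -0.27132804,  0.96248595,  0.38508901],
       [ 0.        ,  0.        ,  0.        ,  1.        ]])}
tube_mid []
hood []
reader []
```

View pics/w1.png

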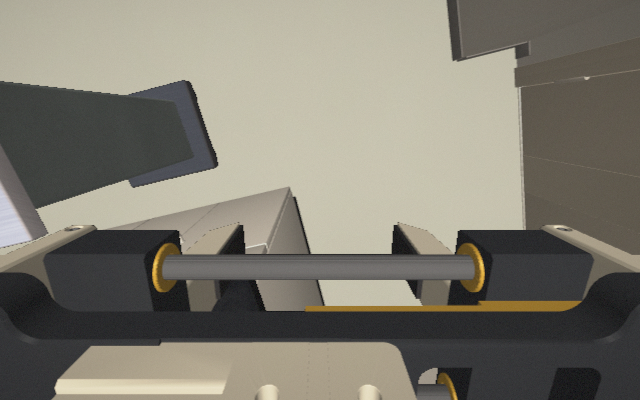

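The wrist picture shows only the gripper and the floor, since the moves were refused: every row needs all keys. The wrist camera sits on the robot side with image up pointing to world -x, so I'll take the next look from over the mouth.

Request:
apply_moves --motion '[{"x": 4,"y": -4,"z": 2,"yaw": 0,"hand": 1},{"x": 9,"y": -7,"z": 4,"yaw": 0,"hand": 1},{"x": 14,"y": -10,"z": 6,"yaw": 4,"hand": 1},{"x": 19,"y": -14,"z": 8,"yaw": 8,"hand": 1},{"x": 23,"y": -18.5,"z": 8,"yaw": 11.4,"hand": 1},{"x": 26,"y": -24,"z": 8,"yaw": 11.4,"hand": 1},{"x": 28,"y": -29.5,"z": 8,"yaw": 11.4,"hand": 1},{"x": 29,"y": -35.5,"z": 8,"yaw": 11.4,"hand": 1},{"x": 29,"y": -41.5,"z": 8,"yaw": 11.4,"hand": 1},{"x": 29,"y": -47.5,"z": 8,"yaw": 11.4,"hand": 1}]'

```text
clock: 2.35
position: [0.4341, 0.1311, 0.3069]
ee_rot: [0.054, 3.141, 0.001]
force: [0.9, 0.2, 0.4]
width: 1.002
gripper_force: 0.0
```

Request:
apply_moves --motion '[{"x": 1,"y": -6,"z": 0,"yaw": 0,"hand": 0.5},{"x": 2,"y": -12,"z": 0,"yaw": 0,"hand": 0},{"x": 3,"y": -18,"z": 0,"yaw": 0,"hand": -0.2},{"x": 4.5,"y": -24,"z": 0,"yaw": 0,"hand": -0.2},{"x": 6,"y": -30,"z": -1,"yaw": 0,"hand": -0.2},{"x": 6,"y": -34,"z": -5,"yaw": 0,"hand": -0.2},{"x": 6,"y": -34,"z": -8,"yaw": 0,"hand": -0.2},{"x": 6,"y": -34,"z": -8,"yaw": 0,"hand": -0.2}]'

```text
clock: 3.35
position: [0.4928, -0.2066, 0.225]
ee_rot: [-0.055, -3.137, -0.001]
force: [0.1, 0.2, 0.3]
width: 0.4
gripper_force: 0.0
```

```bash
cat > w.py <<'E'
from h import *
from scipy.spatial.transform import Rotation as R
import sys
s=observe();print(s["clock"],s["position"],R.from_rotvec(s["ee_rot"]).as_matrix().round(4)[:2,1],s["width"],s["force"])
cv2.imwrite(sys.argv[1],get_image("wrist"))
for q in ("tube_mid","hood","press_plate"): print(q,[(r["rect"],round(r["p"],2)) for r in recognise(q,"wrist")[:2]])
E
python3 w.py pics/w2.png
```

```text
3.35 [ 0.49279511 -0.20656531  0.22501055] [0.0348 0.9994] 0.40015730212120837 [0.11369599 0.2492288  0.30573909]
tube_mid [([300.4, 103.1, 317.2, 191.7], 0.84)]
hood [([296.4, 69.3, 349.7, 284.5], 0.59)]
press_plate [([298.6, 65.4, 345.3, 287.2], 0.93)]
```

View pics/w2.png

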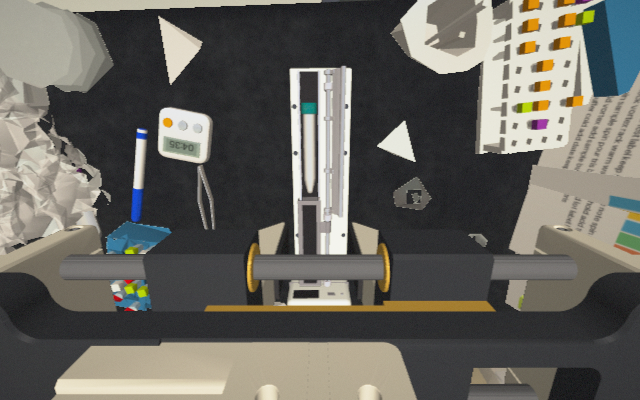

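Wrist view: the reader stands upright in the picture at columns 290–351. Its cradle end is at row 68, the teal cap end at row 103 (column 309), the tube tip at about row 192, and the hood front at about row 198. The plate is on the right, which is +y.

```bash
python3 - <<'E'
from h import *
im=cv2.imread("pics/w2.png").astype(float);g=im.max(2)
def cross(v,i,th): # subpixel crossing between i,i+1
    return i+(th-v[i])/(v[i+1]-v[i])
L=[];Rr=[];cl=[];cr=[]
for r in range(74,190,4):
    v=g[r]; 
    a=[i for i in range(275,300) if v[i]<130<=v[i+1]]; b=[i for i in range(340,365) if v[i]>=130>v[i+1]]
    if a:L.append(onz("wrist",(cross(v,a[-1],130)+.5,r+.5),.008)[:2])
    if b:Rr.append(onz("wrist",(cross(v,b[0],130)+.5,r+.5),.008)[:2])
for n,e in (("L",L),("R",Rr)):
    e=np.array(e);p=np.polyfit(e[:,0],e[:,1],1);print(n,p,"y@.45",np.polyval(p,.45),np.abs(e[:,1]-np.polyval(p,e[:,0])).max(),len(e))
for r in (80,90,96): print(r,[(c,int(g[r,c])) for c in range(288,352)])
for c in (295,309,):print(c,[(r,int(g[r,c])) for r in list(range(62,74))+list(range(96,112))+list(range(186,206))])
print("end",onz("wrist",(309.5,68.5),.008),"cap end top",onz("wrist",(309.5,103),.028),onz("wrist",(309.5,103),.018))
print("cap/tube axis",[onz("wrist",(u,r),.018).round(4) for u,r in ((309.3,109),(309.3,150),(309.8,185))])
s=silhouettes("tube_mid","wrist")
if s:
    m=s[0]["mask"];ys,xs=np.nonzero(m);P=np.array([onz("wrist",(x+.5,y+.5),.018)[:2] for x,y in zip(xs,ys)])
    p=np.polyfit(P[:,0],P[:,1],1);print("tube",p,np.polyval(p,.45),P[:,0].min(),P[:,0].max())
print(camera_model("wrist")["T"][:3,3])
E
```

```text
L [-0.03186113 -0.22546113] y@.45 -0.23979863948138405 0.0068548292720223 29
R [-0.02939031 -0.14849568] y@.45 -0.16172131888074281 0.006726263349703526 29
80 [(288, 45), (289, 73), (290, 203), (291, 241), (292, 244), (293, 243), (294, 243), (295, 243), (296, 243), (297, 235), (298, 222), (299, 162), (300, 58), (301, 53), (302, 51), (303, 54), (304, 57), (305, 57), (306, 52), (307, 56), (308, 55), (309, 56), (310, 56), (311, 55), (312, 58), (313, 58), (314, 53), (315, 55), (316, 54), (317, 84), (318, 194), (319, 220), (320, 234), (321, 244), (322, 244), (323, 243), (324, 243), (325, 229), (326, 182), (327, 181), (328, 192), (329, 187), (330, 189), (331, 208), (332, 191), (333, 161), (334, 161), (335, 158), (336, 158), (337, 162), (338, 166), (339, 167), (340, 148), (341, 160), (342, 183), (343, 194), (344, 189), (345, 193), (346, 231), (347, 244), (348, 243), (349, 243), (350, 240), (351, 185)]
90 [(288, 44), (289, 48), (290, 197), (291, 241), (292, 244), (293, 243), (294, 244), (295, 244), (296, 244), (297, 237), (298, 232), (299, 191), (300, 71), (301, 51), (302, 51), (303, 54), (3
[... 2091 characters left out ...]
, (105, 137), (106, 142), (107, 138), (108, 140), (109, 140), (110, 137), (111, 139), (186, 222), (187, 222), (188, 221), (189, 222), (190, 220), (191, 206), (192, 179), (193, 81), (194, 54), (195, 52), (196, 63), (197, 111), (198, 113), (199, 113), (200, 109), (201, 168), (202, 168), (203, 169), (204, 162), (205, 81)]
end [ 0.36409322 -0.21232175  0.008     ] cap end top [ 0.40623919 -0.21352892  0.028     ] [ 0.40580903 -0.21379497  0.018     ]
cap/tube axis [array([ 0.4131, -0.2144,  0.018 ]), array([ 0.465 , -0.2166,  0.018 ]), array([ 0.5127, -0.2179,  0.018 ])]
tube [-0.03220142 -0.20183274] -0.2163233767095777 0.4061004749945656 0.5234029166355508
[ 0.42160654 -0.2040004   0.38637882]
```

Request:
apply_moves --motion '[{"x": -5,"y": 0.2,"z": 0,"yaw": 0.2,"hand": -0.2},{"x": -10.7,"y": 0.4,"z": 0,"yaw": 0.2,"hand": -0.2},{"x": -10.7,"y": 0.4,"z": -5,"yaw": 0.2,"hand": -0.2},{"x": -10.7,"y": 0.4,"z": -10,"yaw": 0.2,"hand": -0.2},{"x": -10.7,"y": 0.4,"z": -14,"yaw": 0.2,"hand": -0.2},{"x": -10.7,"y": 0.4,"z": -15.5,"yaw": 0.2,"hand": -0.2},{"x": -10.7,"y": 0.4,"z": -15.5,"yaw": 0.2,"hand": -0.2}]'

```text
clock: 4.47
position: [0.3874, -0.2026, 0.0717]
ee_rot: [-0.047, -3.141, -0.0]
force: [-0.2, -0.4, 1.1]
width: 0.4
gripper_force: 0.0
```

```bash
python3 w.py pics/w3.png; python3 - <<'E'
from h import *
s=get_image("scene")[165:315,230:395]
s=cv2.resize(s,None,fx=3.2,fy=3.2,interpolation=cv2.INTER_CUBIC)
w=cv2.imread("pics/w3.png")
o=np.zeros((480,800,3),np.uint8);o[:480,:528]=s;w=cv2.resize(w[150:400,200:460],None,fx=1.046,fy=1.046);o[:w.shape[0],528:]=w[:,:272];cv2.imwrite("pics/s3.png",o)
E
```

```text
4.475 [ 0.38741384 -0.20263955  0.07171288] [0.0299 0.9996] 0.39966594654681425 [-0.16650176 -0.43307864  1.05759721]
tube_mid [([290.6, 222.1, 317.3, 306.6], 0.86)]
hood [([325.0, 192.0, 365.8, 306.4], 0.84)]
press_plate [([326.9, 184.8, 361.1, 306.6], 0.89), ([143.1, 298.8, 150.7, 310.4], 0.67)]
```

View pics/s3.png

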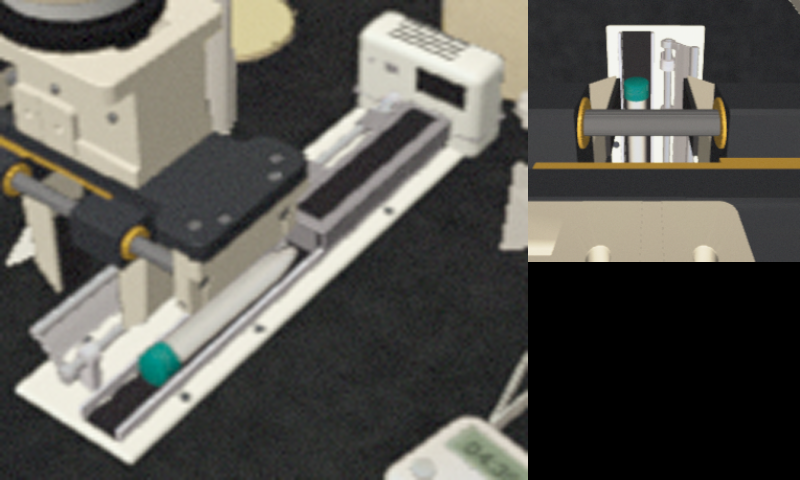

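Scene view: the fingers hover beside the tube. The near fingertip is at about crop (190,320) and the cap at (158,363), so I'm checking the parallax by projection.

```bash
python3 - <<'E'
from h import *
s=observe();print(s["position"])
f=lambda c:((proj("scene",c)-[230,165])*3.2).round(0)
p=s["position"]
for dy in (-.0184,-.037,.0184,.037):
  for dx in(-.0095,.0095): print("tip",dy,dx,f(p+[dx,dy,0]))
O=np.array([.530,-.2188]);ex=np.array([.9995,-.0318]);ey=np.array([.0318,.9995])
def W(x,y,z): q=O+ex*x/1e3+ey*y/1e3;return [*q,z/1e3]
for n,P in dict(capend=(-124,0,18),captop=(-124,0,28),tip=(-6,0,18),apronLow=(0,-17,13),hoodTopFrontL=(0,-17,33),hoodFrontR=(0,15,33),plateedge0=(-160,40,52),plate16=(16,40,52),blk=(-142,24,35),wallend=(-162,-14,17),hous=(131,0,66)).items(): print(n,f(W(*P)))
E
```

```text
[ 0.38812247 -0.20304356  0.07278043]
tip -0.0184 -0.0095 [120. 322.]
tip -0.0184 0.0095 [146. 299.]
tip -0.037 -0.0095 [150. 338.]
tip -0.037 0.0095 [176. 314.]
tip 0.0184 -0.0095 [ 61. 290.]
tip 0.0184 0.0095 [ 87. 268.]
tip 0.037 -0.0095 [ 32. 275.]
tip 0.037 0.0095 [ 59. 253.]
capend [152. 363.]
captop [151. 349.]
tip [294. 239.]
apronLow [325. 252.]
hoodTopFrontL [326. 225.]
hoodFrontR [279. 202.]
plateedge0 [ 38. 321.]
plate16 [261. 144.]
blk [ 90. 339.]
wallend [122. 423.]
hous [434.  55.]
```

```bash
python3 - <<'E'
from h import *
s=get_image("scene")[205:295,225:325]
cv2.imwrite("pics/s4.png",cv2.resize(s,None,fx=6.5,fy=6.5,interpolation=cv2.INTER_CUBIC))
E
```

```text
(no output)
```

View pics/s4.png

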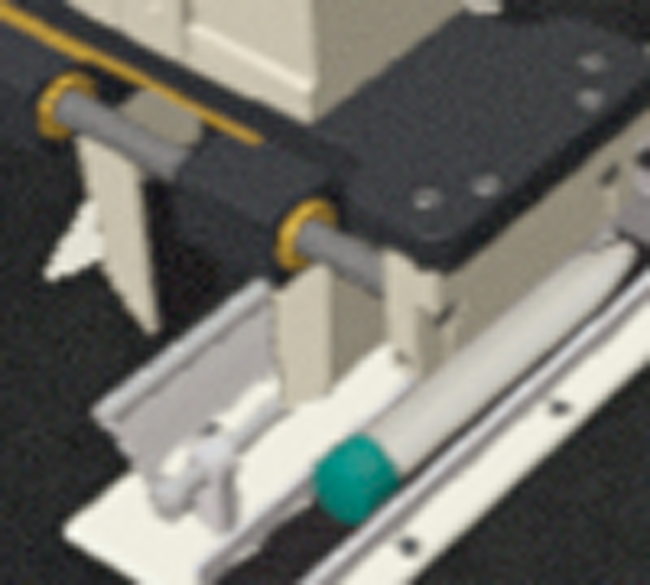

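Fingertips are where the kinematics predict: the pushing finger is behind the cap and the other is over the plate. Now pressing the plate down.

Request:
apply_moves --motion '[{"x": 0,"y": 0,"z": -1.5,"yaw": 0,"hand": -0.2},{"x": 0,"y": 0,"z": -2.5,"yaw": 0,"hand": -0.2},{"x": 0,"y": 0,"z": -3.2,"yaw": 0,"hand": -0.2},{"x": 0,"y": 0.3,"z": -3.8,"yaw": 0,"hand": -0.2},{"x": 0,"y": 0.5,"z": -4.3,"yaw": 0,"hand": -0.2},{"x": 0,"y": 0.75,"z": -4.8,"yaw": 0,"hand": -0.2},{"x": 0,"y": 0.95,"z": -5.2,"yaw": 0,"hand": -0.2},{"x": 0,"y": 0.95,"z": -5.4,"yaw": 0,"hand": -0.2},{"x": 0,"y": 0.95,"z": -5.4,"yaw": 0,"hand": -0.2},{"x": 0,"y": 0.95,"z": -5.4,"yaw": 0,"hand": -0.2}]'

```text
clock: 6.02
position: [0.3874, -0.1932, 0.0178]
ee_rot: [0.047, 3.141, 0.0]
force: [0.0, 0.6, 2.0]
width: 0.401
gripper_force: 1.3
```

```bash
python3 - <<'E'
from h import *
s=observe();print(s["clock"],s["position"],s["force"],s["width"])
i=get_image("scene")
print([(r["rect"],r["p"]) for r in recognise("tube_mid","scene")[:1]])
cv2.imwrite("pics/s5.png",cv2.resize(i[165:315,230:395],None,fx=3.9,fy=3.9,interpolation=cv2.INTER_CUBIC))
E
```

```text
6.025 [ 0.38741445 -0.19322749  0.01780653] [0.04930885 0.56198911 2.04225768] 0.40124497161665934
[]
```

View pics/s5.png

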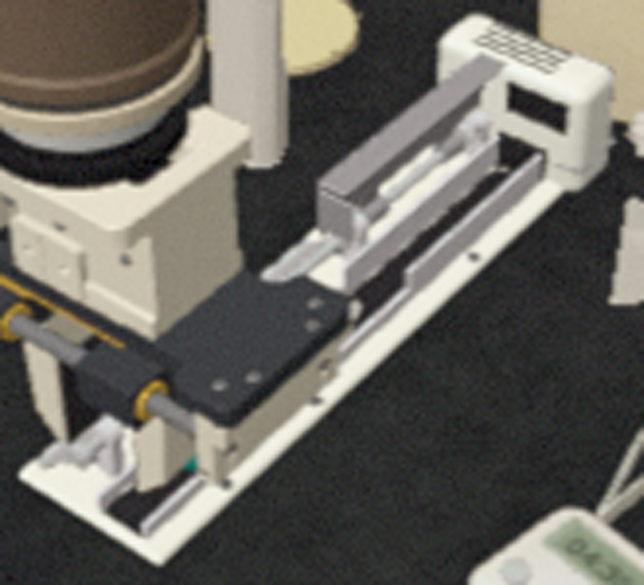

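Hood stands upright, the plate is held down, and the cap (teal at (193,462)) sits just in front of the pushing finger. Start pushing.

Request:
apply_moves --motion '[{"x": 0.5,"y": -0.02,"z": 0,"yaw": 0,"hand": -0.2},{"x": 0.9,"y": -0.03,"z": 0,"yaw": 0,"hand": -0.2},{"x": 1.3,"y": -0.04,"z": 0,"yaw": 0,"hand": -0.2},{"x": 1.8,"y": -0.06,"z": 0,"yaw": 0,"hand": -0.2},{"x": 2.5,"y": -0.08,"z": 0,"yaw": 0,"hand": -0.2},{"x": 3.3,"y": -0.1,"z": 0,"yaw": 0,"hand": -0.2},{"x": 4.1,"y": -0.13,"z": 0,"yaw": 0,"hand": -0.2},{"x": 4.9,"y": -0.16,"z": 0,"yaw": 0,"hand": -0.2},{"x": 5.5,"y": -0.18,"z": 0,"yaw": 0,"hand": -0.2},{"x": 6,"y": -0.19,"z": 0,"yaw": 0,"hand": -0.2}]'

```text
clock: 7.38
position: [0.4476, -0.1953, 0.0177]
ee_rot: [0.048, 3.141, 0.0]
force: [-1.8, 1.4, 2.0]
width: 0.4
gripper_force: 1.4
```

```bash
python3 - <<'E'
from h import *
s=observe();print(s["clock"],s["position"],s["force"],s["width"])
i=get_image("scene")
print([(r["rect"],r["p"]) for r in recognise("tube_mid","scene")[:1]])
cv2.imwrite("pics/s6.png",cv2.resize(i[165:315,230:395],None,fx=3.9,fy=3.9,interpolation=cv2.INTER_CUBIC))
E
```

```text
7.375 [ 0.44760903 -0.1952681   0.01771437] [-1.83984764  1.38854859  2.02732253] 0.4002701356147165
[([307.0, 161.7, 321.8, 180.0], 0.61)]
```

View pics/s6.png

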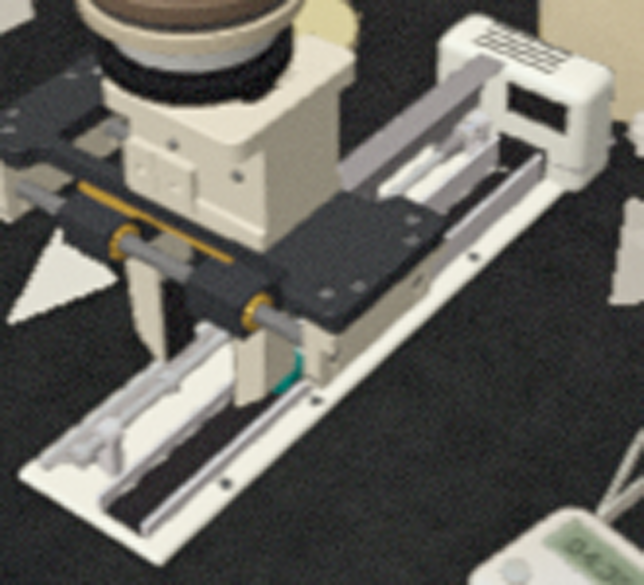

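The cap is against the finger (teal at (290,375)) and the hood is still up. Continue.

Request:
apply_moves --motion '[{"x": 0.7,"y": -0.02,"z": 0,"yaw": 0,"hand": -0.2},{"x": 1.4,"y": -0.04,"z": 0,"yaw": 0,"hand": -0.2},{"x": 2.1,"y": -0.07,"z": 0,"yaw": 0,"hand": -0.2},{"x": 2.8,"y": -0.09,"z": 0,"yaw": 0,"hand": -0.2},{"x": 3.5,"y": -0.11,"z": 0,"yaw": 0,"hand": -0.2},{"x": 4.2,"y": -0.13,"z": 0,"yaw": 0,"hand": -0.2},{"x": 4.9,"y": -0.16,"z": 0,"yaw": 0,"hand": -0.2},{"x": 5.6,"y": -0.18,"z": 0,"yaw": 0,"hand": -0.2},{"x": 6.2,"y": -0.2,"z": 0,"yaw": 0,"hand": -0.2},{"x": 6.5,"y": -0.21,"z": 0,"yaw": 0,"hand": -0.2}]'

```text
clock: 8.72
position: [0.5127, -0.1973, 0.0177]
ee_rot: [0.047, 3.141, -0.0]
force: [-2.3, 1.6, 2.2]
width: 0.402
gripper_force: 1.5
```

Request:
apply_moves --motion '[{"x": 0.2,"y": -0.01,"z": 0,"yaw": 0,"hand": -0.2},{"x": 0.4,"y": -0.01,"z": 0,"yaw": 0,"hand": -0.2},{"x": 0.6,"y": -0.02,"z": 0,"yaw": 0,"hand": -0.2},{"x": 0.8,"y": -0.03,"z": 0,"yaw": 0,"hand": -0.2},{"x": 1.0,"y": -0.03,"z": 0,"yaw": 0,"hand": -0.2},{"x": 1.0,"y": -0.03,"z": 0,"yaw": 0,"hand": -0.2}]'

```text
clock: 9.48
position: [0.5225, -0.1977, 0.0178]
ee_rot: [0.048, 3.141, -0.0]
force: [-1.7, 0.8, 2.1]
width: 0.403
gripper_force: 1.5
```

Request:
apply_moves --motion '[{"x": 0.1,"y": 0,"z": 0,"yaw": 0,"hand": -0.2},{"x": 0.2,"y": -0.01,"z": 0,"yaw": 0,"hand": -0.2},{"x": 0.3,"y": -0.01,"z": 0,"yaw": 0,"hand": -0.2},{"x": 0.4,"y": -0.01,"z": 0,"yaw": 0,"hand": -0.2},{"x": 0.4,"y": -0.01,"z": 0,"yaw": 0,"hand": -0.2}]'

```text
clock: 10.1
position: [0.5232, -0.1979, 0.0173]
ee_rot: [-0.05, -3.137, -0.002]
force: [-10.6, 1.5, 9.1]
width: 0.399
gripper_force: 5.8
```

Request:
apply_moves --motion '[{"x": 0.1,"y": 0,"z": 0,"yaw": 0,"hand": -0.2},{"x": 0.1,"y": 0,"z": 0,"yaw": 0,"hand": -0.2}]'

```text
clock: 10.35
position: [0.5234, -0.1979, 0.0172]
ee_rot: [-0.051, -3.135, -0.002]
force: [-13.8, 3.0, 10.4]
width: 0.397
gripper_force: 7.1
```

Resistance comes about 4 mm earlier than estimated, so I'm checking whether it's the stop.

```bash
python3 - <<'E'
from h import *
i=get_image("scene");t=get_image("top")
print([(r["rect"],r["p"]) for r in recognise("tube_mid","scene")[:2]],[(r["rect"],r["p"]) for r in recognise("tube_mid","top")[:2]])
O=np.array([.530,-.2188]);ex=np.array([.9995,-.0318]);ey=np.array([.0318,.9995])
def W(x,y,z): q=O+ex*x/1e3+ey*y/1e3;return [*q,z/1e3]
for n,P in dict(stop=(125,0,12),stoptop=(125,0,27),capend=(7,0,18),capL=(7,-10,18),housing=(131,0,66)).items(): print(n,((proj("scene",W(*P))-[290,165])*5).round(0))
a=cv2.resize(i[165:285,290:390],None,fx=5,fy=5,interpolation=cv2.INTER_CUBIC)
b=cv2.resize(t[140:260,295:350],None,fx=5,fy=5,interpolation=cv2.INTER_CUBIC)
cv2.imwrite("pics/s7.png",np.hstack([a,b]))
E
```

```text
[([329.1, 225.5, 338.6, 242.3], 0.48), ([382.3, 255.9, 420.9, 299.4], 0.36)] []
stop [362. 207.]
stoptop [364. 176.]
capend [181. 354.]
capL [204. 365.]
housing [378.  86.]
```

View pics/s7.png

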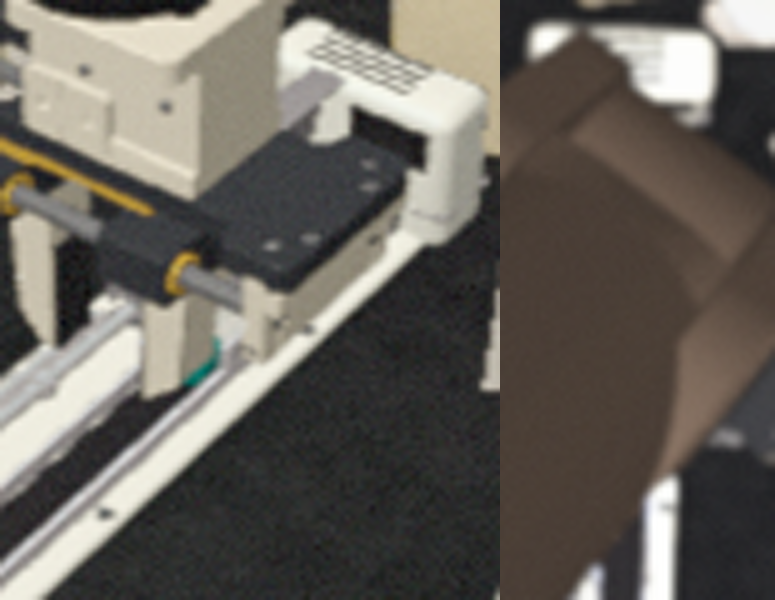

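The gripper body hides the well, so the picture doesn't show the tip. Edges in the scene view put the reader about 4 mm nearer than my model, which fits the stop. To rule out the hood apron, I'll back off, widen the fingers slightly and push again.

Request:
apply_moves --motion '[{"x": -0.8,"y": 0,"z": 0,"yaw": 0,"hand": -0.2},{"x": -0.8,"y": 0,"z": 0,"yaw": 0,"hand": -0.08},{"x": -0.8,"y": 0,"z": 0,"yaw": 0,"hand": -0.08}]'

```text
clock: 10.92
position: [0.5198, -0.1982, 0.018]
ee_rot: [0.048, 3.14, -0.001]
force: [-0.2, -0.6, 2.8]
width: 0.455
gripper_force: 1.1
```

Request:
apply_moves --motion '[{"x": 0.2,"y": 0,"z": 0,"yaw": 0,"hand": -0.08},{"x": 0.3,"y": 0,"z": 0,"yaw": 0,"hand": -0.08},{"x": 0.4,"y": 0,"z": 0,"yaw": 0,"hand": -0.08},{"x": 0.5,"y": 0,"z": 0,"yaw": 0,"hand": -0.08},{"x": 0.6,"y": 0,"z": 0,"yaw": 0,"hand": -0.08},{"x": 0.7,"y": 0,"z": 0,"yaw": 0,"hand": -0.08},{"x": 0.7,"y": 0,"z": 0,"yaw": 0,"hand": -0.08}]'

```text
clock: 11.8
position: [0.5234, -0.1978, 0.0172]
ee_rot: [-0.05, -3.137, -0.002]
force: [-9.1, -0.3, 5.6]
width: 0.459
gripper_force: 5.4
```

Same contact position with the finger 3 mm further out, so it's the stop and the tube is home. Withdraw along -x with the plate still held, then let the hood close gently.

Request:
apply_moves --motion '[{"x": -0.7,"y": 0,"z": 0,"yaw": 0,"hand": -0.08},{"x": -1.5,"y": 0.03,"z": 0,"yaw": 0,"hand": -0.08},{"x": -2.5,"y": 0.08,"z": 0,"yaw": 0,"hand": -0.08},{"x": -3.5,"y": 0.11,"z": 0,"yaw": 0,"hand": -0.08},{"x": -4,"y": -0.1,"z": 0.6,"yaw": 0,"hand": -0.08},{"x": -4,"y": -0.5,"z": 1.2,"yaw": 0,"hand": -0.08},{"x": -4,"y": -0.9,"z": 1.9,"yaw": 0,"hand": -0.08},{"x": -4,"y": -1.2,"z": 2.6,"yaw": 0,"hand": -0.08},{"x": -4,"y": -1.2,"z": 3.2,"yaw": 0,"hand": -0.08},{"x": -4,"y": -1.2,"z": 4,"yaw": 0,"hand": -0.08}]'

```text
clock: 13.05
position: [0.4861, -0.2096, 0.0581]
ee_rot: [-0.048, -3.141, -0.0]
force: [0.9, 0.4, 0.3]
width: 0.462
gripper_force: 0.0
```

Request:
apply_moves --motion '[{"x": 0,"y": 0,"z": 2,"yaw": 0,"hand": -0.08},{"x": 0,"y": 0,"z": 6,"yaw": 0,"hand": -0.08},{"x": -2,"y": 4,"z": 12,"yaw": 0,"hand": -0.08},{"x": -4,"y": 10,"z": 18,"yaw": 0,"hand": -0.08},{"x": -4,"y": 16,"z": 20,"yaw": 0,"hand": -0.08},{"x": -4,"y": 22,"z": 20,"yaw": 0,"hand": -0.08},{"x": -4,"y": 28,"z": 20,"yaw": 0,"hand": -0.08},{"x": -4,"y": 28,"z": 20,"yaw": 0,"hand": -0.08}]'

```text
clock: 14.05
position: [0.4456, 0.0741, 0.2584]
ee_rot: [0.04, 3.141, 0.002]
force: [0.6, 0.4, 0.7]
width: 0.46
gripper_force: 0.0
```

```bash
python3 - <<'E'
from h import *
print(observe()["clock"])
i=get_image("scene");t=get_image("top")
old=cv2.imread("pics/scene0.png")
for q in ("tube_mid","hood","timer","dish"): print(q,[(r["rect"],round(r["p"],2)) for r in recognise(q,"scene")[:1]],[(r["rect"],round(r["p"],2)) for r in recognise(q,"top")[:1]])
d=np.abs(i.astype(int)-old).max(2)>60
d[:, :225]=0
n,l,st,c=cv2.connectedComponentsWithStats(d.astype(np.uint8))
print([(s[:5].tolist()) for s in st[1:] if s[4]>15])
# reader crop difference: teal in cradle?
hsv=cv2.cvtColor(i,cv2.COLOR_BGR2HSV)[165:315,230:395];m=cv2.inRange(hsv,(75,90,60),(100,255,255));ys,xs=np.nonzero(m);print("teal",len(xs),(xs.mean()+230,ys.mean()+165) if len(xs) else None)
E
```

```text
14.05
tube_mid [] []
hood [([241.1, 195.2, 373.2, 283.7], 0.7)] [([299.3, 162.3, 330.2, 285.4], 0.92)]
timer [] [([369.1, 236.1, 401.8, 268.3], 0.87)]
dish [([304.1, 159.4, 321.9, 184.3], 0.77)] [([237.2, 133.3, 267.1, 169.1], 0.8)]
[[273, 242, 50, 43, 471]]
teal 3 (np.float64(329.0), np.float64(239.0))
```

```bash
python3 -c "
from cell import *
print(sign_off())"
```

```text
the job is handed in; nothing more can be done
None
```

I pushed the tube into the well until it met firm resistance at what should be the stop, let the hood spring shut over it, and handed the job in at about 14 s. The closed hood hides the tube tip, so I inferred fully home from the push contact and the unchanged shut hood; in the final scene picture, compared with the start, only the tube had moved.

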